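# Close up and grease the bench dough roller

## Task

Grease the bench dough roller: first push its blue drive-housing door fully shut until it clicks onto its catch, then lift the orange grease gun out of its parking cup and press its coupler squarely onto the slanted brass grease nipple until the nipple snaps down, without ramming it. Finish while still gripping the gun and holding the nipple pressed down against its spring, with the door still shut; leave the tart tins and the flour shaker where they stand.

Things in the scene. Friction and masses are not known exactly. Their poses are not given: they have to be found in the camera images.
- machine: white bench dough roller, fixed; pose varies. Origin: on the table under the centre of its drive housing, a hollow box 180 (x) x 150 (y) x 130 high whose open face, closed by the door, looks to the machine's +y. A grey bearing boss with the brass nipple stands on top; rollers and an end plate 130 high extend to the machine's -y, 290 from the origin. All but boss and nipple is under 132 high.
- door (a joint): angle of the blue door: 0 = shut, grows as it opens (starts 0.5 to 1.0 rad). Vertical hinge at the housing's -x, +y corner; opening swings the free edge, 177 from the hinge, out to the machine's +y. Panel 12 thick, 7 to 123 above the table. It stays where left; in the last 0.08 rad a sprung ball catch resists with about 5 N at the pad; below 0.03 rad it pulls the door shut. Hard stop at 0.
- door_hinge (a point): point on the door's hinge axis, 95 above the table; axes are the machine's axes (x along the shut door from the hinge to the free edge, y outward from the door face).
- door_pad (a point): centre of the outer face of a black rubber push pad, 40 wide x 45 high, on the door's outer face near the free edge, 95 above the table; in the door's frame it lies 148 from the hinge axis along the door and 16 outward. Axes turn with the door: x along the door away from the hinge, y outward from the face to be pushed.
- gun_cup: black parking cup of the grease gun, fixed, 62 outer diameter (84 at the foot), 22 high; inside 48 diameter, floor 5 above the table. Origin: centre of its underside on the table.
- gun: push-type grease gun, 110 long, about 250 g, standing upright and loose in the cup, coupler mouth down. Origin: centre of the mouth (5 above the table at the start); z runs along the gun to its top. z 0 to 45: steel coupler, 40 diameter, flat shoulder on top; 45 to 100: orange round grip, 26 diameter; 100 to 110: black cap, 29 diameter. The mouth is a round bore 24 in diameter, 16 deep.
- coupler_seat (a point): centre of the floor of the coupler's bore, on the gun's axis at z = 16; axes are the gun's. It rests on the nipple's tip when the coupler is on the nipple.
- nipple_tip (a point): centre of the brass nipple's flat top (moves with it); z points outward along the nipple's axis, which leans 25 degrees from vertical toward the machine's -x. Head 19 in diameter and 18 long from the tip down, the outer 9 tapering to 8 at the tip; below it a stem 12 in diameter. The unpressed tip stands 36 above the grey boss (34 diameter) along the axis.
- nipple (a joint): how far the nipple is pressed in along its axis (m): 0 = out, 0.014 = hard stop. Pressing starts at 6 N and peaks at about 10 N near 3 mm; at 7 mm a ball detent goes over (the snap) and the force sags to about 6 N at 10 mm; from 11 to 14 mm the spring pushes back with 9 to 12 N. It springs out if let go; 11 to 13 mm is well down.
- tart_tin: bystander: loose fluted aluminium tart tin, 75 diameter, 22 high; origin at the centre of its underside.
- tin_stack: bystander: stack of nested tart tins, 75 diameter, 46 high; origin at the centre of its underside.
- shaker: bystander: aluminium flour shaker, 60 diameter, 110 high; origin at the centre of its underside.

How it is judged:
By the outcome, as a careful person would: the job done as asked, in the order asked, and still so for the second after the job is handed in, while the arm keeps its last pose, push and grip.
It also fails if it takes over 53 s, if anything falls off the work surface, if the arm or the gripper's body presses on something with over 40 N, if the wrist force passes 120 N, or if a joint passes its speed limit or range.

## Robot

A 6-joint arm with a two-finger parallel gripper is mounted at the origin on the work surface. World frame = base frame: x ahead of the robot, y to its left, z up, the work surface at z = 0. Lengths are in m, angles in degrees, forces in N, time in s.
With the tool pointing down it reaches from about 0.35 to 0.725 m from the base axis. Payload 6 kg.
Tool frame: the origin (TCP) lies at the very end of the fingers, on their centre line; the grasp point (between the pads) lies 19 mm behind it; z points along the fingers, y is the line along which they close (so a half turn about z gives the same grasp; the last joint's range is limited). The gripper opens to 85 mm and grips with 20 to 120 N. Pads are 22 mm wide; open, the fingers measure 114 mm over their backs; the gripper's body (76 mm by 85 mm) begins 54 mm behind the grasp point. The pads swing forward as they close: fully open they stand 13 mm farther back than shut.
Start: joints at [19.12, 2.303, 4.859, 0, -92.561, -19.12], TCP at [0.6, 0, 0.231] pointing down, gripper open.
Joint ranges: [-146.85, 146.85], [-73.84, 115.35], [-62.03, 85.46], [-188.31, 113.3], [-161.28, -10.13], [-171.36, 171.36]. Speed limits (degrees/s): [147.25, 147.25, 172.46, 180, 180, 180].

## Interface

Orientations are given as a 3x3 rotation matrix whose columns are the frame's x, y, z axes.
In Python, from bench import sensors, cams, job gives the robot as it stands.
- The arm moves only by the shell command python3 -m handwheel 'ROWS'. ROWS is a JSON object of lists of equal length, an entry for each row: "grip": the finger opening in m, from 0 to 0.0854; "dp": the shift along the tool's x, y, z in m, a list of three; "turn": the turn about the tool's z in degrees. In form: {"grip": [grip, ...], "dp": [[dx, dy, dz], ...], "turn": [turn, ...]}. A call has 1 to 5 rows; each row shifts and turns the commanded pose from where the row before left it, along the tool's axes as they then stand; what a row does not reach is not made up. A row lasts 1/8 s, in which the tool goes at most 62.5 mm and 10.7 degrees, less where a joint would pass 70% of its speed; a pose out of reach is approached as far as the arm can. A call is refused whole if a number of a shift passes 0.0625 or a number of a turn 10.7, either way. A call with a gripper value outside its range is refused whole. The fingers move at their own pace and stop on an object; the grip force is fixed at half the most. Time passes only in rows, so rows that do not move let the fingers close. It gives the time, the measured TCP pose, the force, the opening and the grip force at its end, in the units of the state.
- sensors.get_obs(): the state, without advancing time (a new reading comes with each control period).
- cams.grab_frame(name): name is "scene" or "side" or "wrist"; returns a dict with "image" (400x640x3 uint8, blue, green, red), "range_z" (400x640 float32, m along the optical axis (not along the pixel's ray), 0 where there is no reading), "intrinsics" (3x3 intrinsics, pixels), "extrinsics" (4x4, takes a point from camera to world coordinates). Camera axes: x right, y up, looking along -z (the intrinsics and any distortion apply to the point x, -y, -z); pixel columns grow to the right and rows downward; lengths in m; the calibration is good to about 2 mm. A picture is of the moment at which its call begins.
- job.hand_in(): hands the job in; it is judged then, once.
The state is a dict: "time_s": time; "joints": joint angles; "joint_velocities": joint speeds; "effort": joint torques, N m; "eef_pos": TCP position; "tool_rot": TCP orientation; "contact_force": force on the tool from outside, world axes, zero at the start; "moment": the same for the moment, N m; "finger_gap": finger opening in m; "finger_force": force on a finger pad.
Only numpy, scipy, OpenCV 4.12 (cv2) and the standard library are available. Lean on these libraries where they do the work, as an engineer would, in place of code of your own. Each camera call takes 0.05 s, during which the arm holds its last target. There are 200 camera calls.

## Working session

There is one attempt and no reset: what is moved stays moved. The work goes in short steps, Python scripts to look and compute and a shell command to move; the robot and the scene stay as the last step left them, time stands still between calls to the robot, and variables do not carry over. Pictures are saved under pics/ and viewed, at most 10 in all, crops included, and the job is handed in when it is done.

```bash
mkdir -p pics
cat > h.py <<'E'
import numpy as np, cv2
from bench import sensors, cams, job
def grab(n,tag):
    f=cams.grab_frame(n); cv2.imwrite(f'pics/{tag}.png',f['image']); np.savez(f'{tag}.npz',**f); return f
def pt(f,u,v,z=None):
    "world point of pixel; z: intersect with a height in place of range"
    K=f['intrinsics'];E=f['extrinsics']
    d=np.array([(u-K[0,2])/K[0,0],-(v-K[1,2])/K[1,1],-1.])
    if z is None:
        p=d*np.float64(f['range_z'][int(round(v)),int(round(u))]); return E[:3,:3]@p+E[:3,3]
    w=E[:3,:3]@d; return E[:3,3]+w*(z-E[2,3])/w[2]
def cloud(f):
    K=f['intrinsics'];E=f['extrinsics'];r=f['range_z'].astype(float);v,u=np.indices(r.shape)
    p=np.stack([(u-K[0,2])/K[0,0]*r,-(v-K[1,2])/K[1,1]*r,-r],-1)@E[:3,:3].T+E[:3,3]; p[r==0]=np.nan; return p
E
python3 - <<'E'
from h import *
for n in('scene','side','wrist'):
    f=grab(n,n+'0'); print(n,f['extrinsics'].round(3).tolist(),f['intrinsics'][0,0], f.keys())
print(sensors.get_obs())
E
```

```text
scene [[0.291, -0.614, 0.734, 1.091], [0.957, 0.189, -0.222, -0.077], [-0.003, 0.766, 0.643, 0.59], [0.0, 0.0, 0.0, 1.0]] 362.9504721784503 dict_keys(['image', 'range_z', 'intrinsics', 'extrinsics'])
side [[0.955, 0.131, -0.265, 0.342], [-0.295, 0.496, -0.817, -0.561], [0.024, 0.858, 0.512, 0.545], [0.0, 0.0, 0.0, 1.0]] 418.39864643503114 dict_keys(['image', 'range_z', 'intrinsics', 'extrinsics'])
wrist [[-1.0, 0.0, 0.002, 0.6], [-0.001, -0.959, -0.284, -0.071], [0.001, -0.284, 0.959, 0.374], [0.0, 0.0, 0.0, 1.0]] 329.4500867795306 dict_keys(['image', 'range_z', 'intrinsics', 'extrinsics'])
{'time_s': 0.15, 'joints': array([ 1.91203209e+01,  2.33156032e+00,  4.81453117e+00, -2.01493936e-02,
       -9.25621528e+01, -1.91200011e+01]), 'joint_velocities': array([-0.02539638, -0.06020094,  0.23529261,  0.08472051,  0.01023282,
        0.07917912]), 'effort': array([-1.71928452e-03, -3.68610263e+01,  3.47691929e+01,  6.93625420e+00,
       -4.38957781e-03, -4.53315295e-06]), 'eef_pos': array([5.99737227e-01, 7.15370932e-05, 2.30488252e-01]), 'tool_rot': array([[ 2.11461511e-05, -9.99998990e-01, -1.42082451e-03],
       [-9.99999992e-01, -2.09746300e-05, -1.20734239e-04],
       [ 1.20704316e-04,  1.42082706e-03, -9.99998983e-01]]), 'contact_force': array([-0.55880108,  0.0374985 , -0.12960781]), 'moment': array([ 0.00880901,  0.00303739, -0.01309031]), 'finger_force': 0.0, 'finger_gap': 0.08528371292586213}
```

View pics/scene0.png

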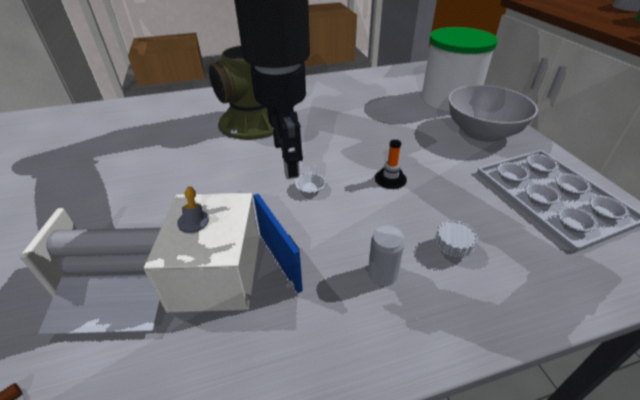

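View pics/side0.png

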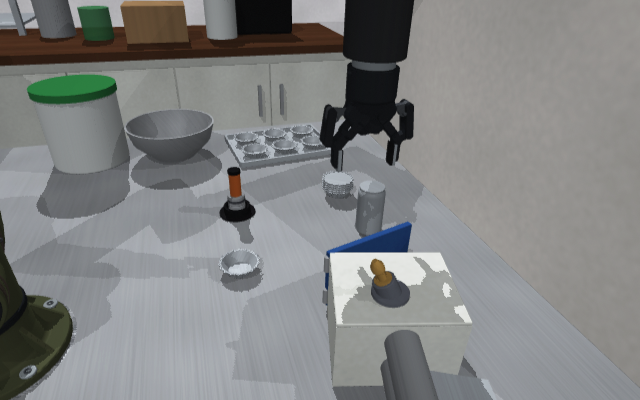

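Run:
```python
from h import *
S=dict(np.load('scene0.npz'));D=dict(np.load('side0.npz'))
def blob(name,f,m):
    p=cloud(f)[m]; print(name,len(p),'med',np.nanmedian(p,0).round(4),'lo',np.nanpercentile(p,3,axis=0).round(4),'hi',np.nanpercentile(p,97,axis=0).round(4)); return p
for n,f in(('S',S),('D',D)):
    p=cloud(f);h=cv2.cvtColor(f['image'],cv2.COLOR_BGR2HSV);H,Sa,V=[h[...,i].astype(int) for i in range(3)]
    near=(np.abs(p[...,0]-.55)<.35)&(np.abs(p[...,1])<.45)&(p[...,2]<.25)&(p[...,2]>.003)
    top=near&(p[...,2]>.124)&(p[...,2]<.136)&(Sa<60)
    k,l,st,c=cv2.connectedComponentsWithStats(top.astype('u1')); i=1+st[1:,4].argmax()
    q=blob(n+' top',f,l==i); r=cv2.minAreaRect((q[:,:2]*1000).astype('f4')); print(r, cv2.boxPoints(r).round(1).tolist())
    b=blob(n+' door',f,near&(H>105)&(H<125)&(Sa>150))
    bt=b[(b[:,2]>.03)]; vx,vy,x0,y0=cv2.fitLine((bt[:,:2]*1000).astype('f4'),cv2.DIST_HUBER,0,.01,.01).ravel(); print('door line',vx,vy,x0,y0)
    t=(bt[:,:2]*1000-[x0,y0])@[vx,vy]; print('ends',[ (np.array([x0,y0])+np.percentile(t,k)*np.array([vx,vy])).round(1) for k in(1,99)])
    br=blob(n+' brass',f,near&(H>10)&(H<25)&(Sa>100)&(p[...,2]>.135)&(p[...,1]<0))
    print('  top pts',br[np.argsort(-br[:,2])[:5]].round(4).tolist())
    print('  slices',[(z,np.median(br[np.abs(br[:,2]-z)<.003],0).round(4).tolist()) for z in np.arange(.15,.22,.008) if (np.abs(br[:,2]-z)<.003).sum()>2])
    blob(n+' grip',f,near&(H<15)&(Sa>180)&(p[...,2]>.04)&(p[...,2]<.12)&(p[...,1]>0.))
    for tag,uv in (dict(cup=(392,180),shaker=(387,240),tin=(310,188),stack=(456,236)) if n=='S' else dict(cup=(238,211),shaker=(371,190),tin=(240,264),stack=(338,183))).items():
        print('  ',tag,pt(f,*uv).round(4))
```

```text
S top 5832 med [ 0.614  -0.1527  0.1289] lo [ 0.5113 -0.2346  0.1271] hi [ 0.6838 -0.0818  0.1343]
((591.685546875, -155.84857177734375), (150.64242553710938, 181.36077880859375), 75.0118179321289) [[484.6000061035156, -205.1999969482422], [659.7999877929688, -252.10000610351562], [698.7999877929688, -106.5], [523.5999755859375, -59.599998474121094]]
S door 1709 med [ 0.634  -0.0306  0.0888] lo [ 0.5389 -0.0554  0.0197] hi [ 0.6952 -0.0087  0.1247]
door line 0.967484 0.25293213 631.42633 -32.101242
ends [array([534.2, -57.5]), array([696.5, -15.1])]
S brass 183 med [ 0.5629 -0.1672  0.1715] lo [ 0.5538 -0.1771  0.1587] hi [ 0.5749 -0.1593  0.1884]
  top pts [[0.555, -0.165, 0.1909], [0.556, -0.1653, 0.1896], [0.5519, -0.1671, 0.189], [0.5527, -0.1638, 0.1888], [0.5545, -0.1671, 0.1888]]
  slices [(np.float64(0.158), [0.5673, -0.1641, 0.1595]), (np.float64(0.166), [0.5644, -0.1686, 0.166]), (np.float64(0.17400000000000002), [0.563, -0.1672, 0.1755]), (np.float64(0.18200000000000002), [0.5605, -0.1674, 0.1822]), (np.float64(0.19000000000000003), [0.555, -0.1657, 0.1883])]
S grip 161 me
[... 791 characters left out ...]
46  -0.1822  0.1549] hi [ 0.5729 -0.1648  0.1902]
  top pts [[0.5506, -0.1713, 0.1921], [0.5529, -0.1695, 0.1919], [0.5503, -0.1688, 0.1918], [0.5526, -0.167, 0.1917], [0.5519, -0.1686, 0.1914]]
  slices [(np.float64(0.158), [0.5587, -0.1773, 0.1581]), (np.float64(0.166), [0.5635, -0.1752, 0.1645]), (np.float64(0.17400000000000002), [0.5528, -0.1766, 0.1756]), (np.float64(0.18200000000000002), [0.5513, -0.1752, 0.1817]), (np.float64(0.19000000000000003), [0.551, -0.1708, 0.1889])]
D grip 211 med [0.4161 0.2884 0.0802] lo [0.4059 0.2841 0.0546] hi [0.4276 0.2941 0.1051]
   cup [0.4165 0.2693 0.0218]
   shaker [0.6853 0.1397 0.11  ]
   tin [0.3963 0.1036 0.0016]
   stack [0.6706 0.2987 0.0449]
```

Run:
```python
import cv2
a=cv2.imread('pics/scene0.png')[175:315,140:440];b=cv2.imread('pics/side0.png')[150:310,200:480]
a=cv2.resize(a,(800,373),interpolation=cv2.INTER_CUBIC)
cv2.imwrite('pics/crop1.png',a)
```

```text
(no output)
```

View pics/crop1.png

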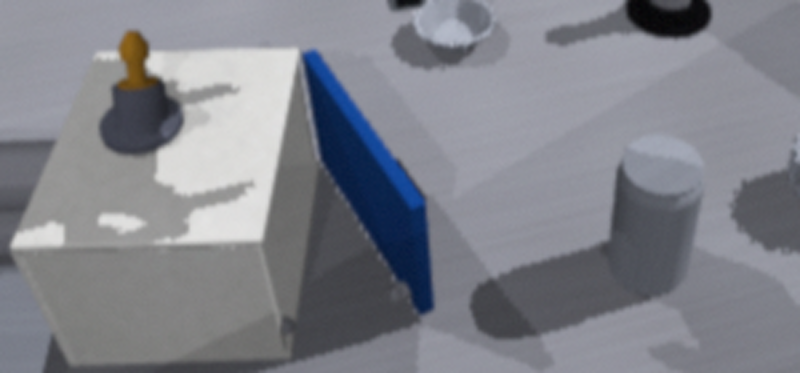

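The scene view shows the machine at left with the door half open (edge at about 300,285), the nipple at (190,190), the gun at (393,165) and the shaker clear at (387,255). The crop agrees. I get a machine yaw of about -15°, a door angle of about 0.51 rad, and the pad near (0.663, -0.007).

```bash
python3 -m handwheel '{"grip":[0,0,0,0,0],"dp":[[-0.02,-0.033,0],[-0.02,-0.032,0],[0,0,0.05],[0,0,0.05],[0,0,0.05]],"turn":[0,0,0,0,0]}' && python3 -m handwheel '{"grip":[0,0,0,0],"dp":[[0.01,0,0],[0.01,0,0],[0.01,0,0],[0,0,0]],"turn":[0,0,0,0]}'
python3 - <<'E'
from h import *
grab('scene','scene1')
E
```

```text
time_s: 0.78
eef_pos: [0.6646, 0.0401, 0.0791]
tool_rot: [[0.0, -1.0, -0.001], [-1.0, -0.0, -0.0], [0.0, 0.001, -1.0]]
contact_force: [0.2, -0.4, -0.0]
finger_gap: 0.0001
finger_force: 0.0
time_s: 1.27
eef_pos: [0.6659, 0.0091, 0.0835]
tool_rot: [[-0.001, -1.0, 0.003], [-1.0, 0.001, 0.001], [-0.001, -0.003, -1.0]]
contact_force: [-0.2, 0.5, -0.6]
finger_gap: 0.0
finger_force: 0.0
```

View pics/scene1.png

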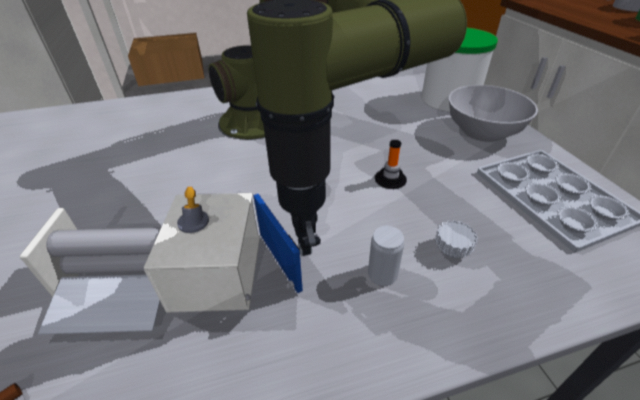

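The shut fingers stand just outside the door's free end (310,245), clear of the shaker. Pushing now.

```bash
python3 -m handwheel '{"grip":[0,0,0,0,0],"dp":[[0.01,0,0],[0.01,0,0],[0.01,0,0],[0.01,0,0],[0.01,0,0]],"turn":[0,0,0,0,0]}' ; python3 -m handwheel '{"grip":[0,0],"dp":[[0.008,0,0],[0.007,0,0]],"turn":[0,0]}'; python3 -m handwheel '{"grip":[0,0],"dp":[[0.004,0,0],[0.004,0,0]],"turn":[0,0]}'
```

```text
time_s: 1.95
eef_pos: [0.665, -0.0408, 0.0812]
tool_rot: [[-0.0, -1.0, -0.0], [-1.0, 0.0, -0.0], [0.0, 0.0, -1.0]]
contact_force: [0.4, 1.5, -0.4]
finger_gap: -0.0001
finger_force: 0.3
time_s: 2.2
eef_pos: [0.6649, -0.0556, 0.0812]
tool_rot: [[-0.0, -1.0, -0.0], [-1.0, 0.0, -0.0], [0.0, 0.0, -1.0]]
contact_force: [0.2, -0.2, 0.0]
finger_gap: 0.0002
finger_force: 0.3
time_s: 2.45
eef_pos: [0.6647, -0.062, 0.0812]
tool_rot: [[0.001, -1.0, -0.001], [-1.0, -0.001, 0.002], [-0.002, 0.001, -1.0]]
contact_force: [-2.2, 5.6, 1.8]
finger_gap: 0.0002
finger_force: 2.4
```

```bash
for i in 1; do python3 -m handwheel '{"grip":[0,0],"dp":[[0.004,0,0],[0.003,0,0]],"turn":[0,0]}'; done;  python3 -m handwheel '{"grip":[0,0],"dp":[[0.003,0,0],[0,0,0]],"turn":[0,0]}'
```

```text
time_s: 2.7
eef_pos: [0.665, -0.0703, 0.0813]
tool_rot: [[0.0, -1.0, -0.0], [-1.0, -0.0, -0.0], [0.0, 0.0, -1.0]]
contact_force: [-1.1, 4.3, 1.2]
finger_gap: 0.0002
finger_force: 2.4
time_s: 2.95
eef_pos: [0.665, -0.0704, 0.0813]
tool_rot: [[0.001, -1.0, 0.0], [-1.0, -0.001, 0.004], [-0.004, -0.0, -1.0]]
contact_force: [-2.6, 9.3, 1.6]
finger_gap: 0.0002
finger_force: 4.7
```

```bash
python3 -m handwheel '{"grip":[0,0],"dp":[[0.003,0,0],[0,0,0]],"turn":[0,0]}';python3 -m handwheel '{"grip":[0,0,0,0,0],"dp":[[-0.03,0,0],[-0.03,0,0],[-0.02,0,-0.05],[-0.02,0,-0.05],[-0.02,0,-0.05]],"turn":[0,0,0,0,0]}'
python3 - <<'E'
from h import *
f=grab('scene','scene2')
p=cloud(f);h=cv2.cvtColor(f['image'],cv2.COLOR_BGR2HSV)
m=(h[...,0]>105)&(h[...,0]<125)&(h[...,1]>130)&(p[...,2]>.02)&(p[...,2]<.14)&(np.abs(p[...,1])<.2)&(p[...,0]>.4)
q=p[m]; print(len(q),q.min(0),q.max(0)); r=cv2.fitLine((q[:,:2]*1000).astype('f4'),cv2.DIST_HUBER,0,.01,.01).ravel(); print(r,np.degrees(np.arctan2(r[1],r[0])))
cv2.imwrite('pics/c2.png',cv2.resize(f['image'][170:320,130:330],(800,600),interpolation=cv2.INTER_CUBIC))
E
```

```text
time_s: 3.2
eef_pos: [0.6651, -0.0707, 0.0813]
tool_rot: [[0.003, -1.0, 0.0], [-1.0, -0.003, 0.007], [-0.007, -0.0, -1.0]]
contact_force: [-5.0, 19.7, 5.2]
finger_gap: 0.0001
finger_force: 8.9
time_s: 3.82
eef_pos: [0.6649, 0.0441, 0.233]
tool_rot: [[-0.0, -1.0, 0.0], [-1.0, 0.0, -0.001], [0.001, -0.0, -1.0]]
contact_force: [0.8, 1.1, -0.2]
finger_gap: -0.0002
finger_force: 0.0
1407 [ 0.53214721 -0.10518307  0.02011139] [ 0.6992618  -0.05099438  0.12652571]
[ 9.6236384e-01 -2.7176437e-01  6.3072571e+02 -7.7725296e+01] -15.769283
```

View pics/c2.png

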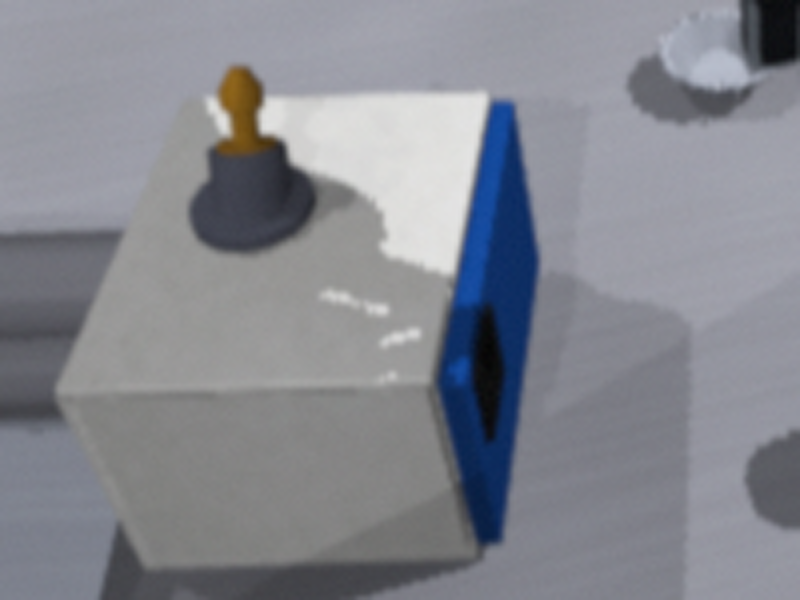

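The crop shows the door flush against the housing, with its front edge on the corner at (440,380). The fitted face direction of -15.8° matches the machine yaw, so the door is shut. Now the gun.

```bash
python3 -m handwheel '{"grip":[0.0854,0.0854,0.0854,0.0854,0.0854],"dp":[[0,0,0],[0,0,0],[0,0,0],[0,0,0],[0,0,0]],"turn":[-10.7,-10.7,-10.7,-10.7,-10.7]}' >/dev/null; python3 -m handwheel '{"grip":[0.0854,0.0854,0.0854,0.0854,0.0854],"dp":[[0,0,0],[0,0,0],[-0.0509,-0.0304,0],[-0.0509,-0.0304,0],[-0.0509,-0.0304,0]],"turn":[-10.7,-10.7,0,0,0]}' >/dev/null
python3 -m handwheel '{"grip":[0.0854,0.0854,0.0854,0.0854],"dp":[[-0.0509,-0.0304,0],[-0.0509,-0.0304,0],[-0.0509,-0.0304,0],[0,0,0]],"turn":[0,0,0,0]}'
cat >> h.py <<'E'
def orange(f):
    p=cloud(f);h=cv2.cvtColor(f['image'],cv2.COLOR_BGR2HSV)
    m=(h[...,0]<15)&(h[...,1]>180)&(h[...,2]>60)&(p[...,2]>.03)&(p[...,2]<.4)&(p[...,0]<.7)&(p[...,0]>.3); return p[m],m
E
python3 - <<'E'
from h import *
f=grab('wrist','wrist3'); q,m=orange(f); print(len(q),np.median(q,0) if len(q) else 0, f['extrinsics'].round(3).tolist())
o=sensors.get_obs(); print(o['joints'].round(1),o['eef_pos'],o['tool_rot'].round(3).tolist())
E
```

```text
time_s: 5.62
eef_pos: [0.4156, 0.3019, 0.2314]
tool_rot: [[0.967, -0.255, 0.0], [-0.255, -0.967, 0.001], [0.0, -0.001, -1.0]]
contact_force: [0.3, -0.5, 0.8]
finger_gap: 0.0853
finger_force: 0.0
174 [0.42964748 0.29816919 0.0833665 ] [[-0.255, 0.927, 0.275, 0.486], [-0.967, -0.244, -0.072, 0.284], [0.0, -0.285, 0.959, 0.375], [0.0, 0.0, 0.0, 1.0]]
[ 58.3 -10.9  -7.6   0.  -93.3  16.8] [0.41675951 0.30067037 0.23146891] [[0.966, -0.257, 0.001], [-0.257, -0.966, 0.0], [0.001, -0.0, -1.0]]
```

View pics/wrist3.png

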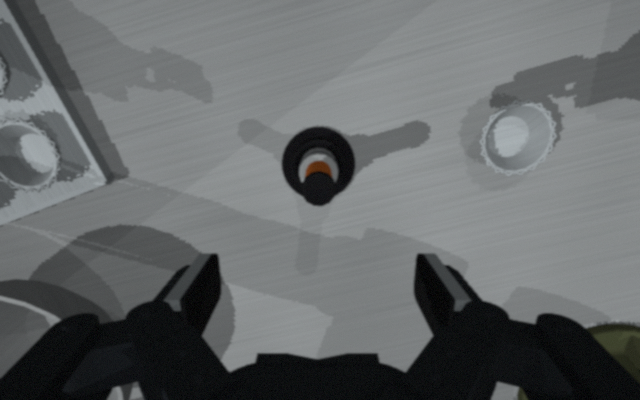

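The wrist view shows the gun's cap at (318,190), centred between the open fingers, with nothing nearby. Descend and grip.

```bash
python3 -m handwheel '{"grip":[0.0854,0.0854,0.0854,0.0854,0.0854],"dp":[[0,0,0.05],[0,0,0.05],[0,0,0.04],[0,0,0.031],[0,0,0]],"turn":[0,0,0,0,0]}'; python3 -m handwheel '{"grip":[0,0,0,0,0],"dp":[[0,0,0],[0,0,0],[0,0,0],[0,0,0],[0,0,0]],"turn":[0,0,0,0,0]}'
```

```text
time_s: 6.3
eef_pos: [0.4174, 0.2973, 0.0577]
tool_rot: [[0.965, -0.262, -0.003], [-0.262, -0.965, -0.004], [-0.002, 0.005, -1.0]]
contact_force: [-0.5, -0.1, 0.9]
finger_gap: 0.0856
finger_force: 0.0
time_s: 6.92
eef_pos: [0.4181, 0.3002, 0.0613]
tool_rot: [[0.966, -0.26, 0.001], [-0.26, -0.966, 0.001], [0.001, -0.001, -1.0]]
contact_force: [-0.2, 0.3, 4.9]
finger_gap: 0.0244
finger_force: 58.6
```

```bash
python3 -m handwheel '{"grip":[0,0,0,0,0],"dp":[[0,0,-0.03],[0,0,-0.05],[0,0,-0.05],[0,0,-0.05],[0.0202,0.0444,0]],"turn":[0,0,0,0,0]}'; python3 -m handwheel '{"grip":[0,0,0,0,0],"dp":[[0.0202,0.0444,0],[0.0202,0.0444,0],[0.0202,0.0444,0],[0.0202,0.0444,0],[0.0202,0.0444,0]],"turn":[0,0,0,0,0]}' >/dev/null; python3 -m handwheel '{"grip":[0,0,0,0],"dp":[[0.0202,0.0444,0],[0.0202,0.0444,0],[0,0,0],[0,0,0]],"turn":[0,0,0,0]}'
python3 - <<'E'
from h import *
f=grab('side','side4'); q,m=orange(f); print(len(q))
o=sensors.get_obs(); print(o['joints'].round(1),o['eef_pos'],o['finger_gap'])
g=grab('wrist','wrist4')
cv2.imwrite('pics/two4.png',np.hstack([cv2.resize(f['image'],(400,250)),cv2.resize(g['image'],(400,250))]))
for l in np.arange(.15,.32,.015):
    k=np.abs(q[:,2]-l)<.004
    if k.sum()>2: print(l,np.median(q[k],0).round(4))
E
```

```text
time_s: 7.55
eef_pos: [0.4261, 0.2532, 0.2434]
tool_rot: [[0.966, -0.257, 0.003], [-0.257, -0.966, 0.003], [0.002, -0.004, -1.0]]
contact_force: [0.6, -0.6, -4.0]
finger_gap: 0.0248
finger_force: 59.7
time_s: 8.68
eef_pos: [0.4808, -0.0852, 0.2392]
tool_rot: [[0.965, -0.261, -0.002], [-0.261, -0.965, 0.0], [-0.002, 0.0, -1.0]]
contact_force: [-0.0, -0.1, -2.5]
finger_gap: 0.0248
finger_force: 60.0
71
[ 13.7 -14.8 -10.   -0.  -94.8  61.2] [ 0.48087787 -0.0847881   0.239536  ] 0.024451144016418284
0.2399999999999999 [ 0.4673 -0.0877  0.2394]
0.2549999999999999 [ 0.4672 -0.0882  0.2557]
```

View pics/two4.png

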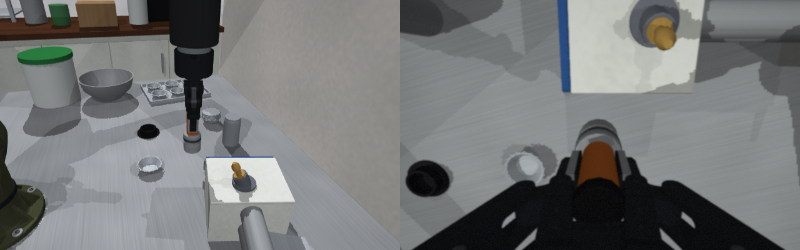

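The gun hangs straight in the fingers and the cup is empty. The wrist view shows the nipple and the housing's near edge ahead of the coupler. I'll tilt the gun in the pads against that fixed edge.

```bash
python3 -m handwheel '{"grip":[0,0,0,0,0],"dp":[[0,0,0.04],[0,0,0.038],[0,0,0],[0.008,0,0],[0.007,0,0]],"turn":[0,0,0,0,0]}'; python3 -m handwheel '{"grip":[0,0,0],"dp":[[0.004,0,0],[0.004,0,0],[0.004,0,0]],"turn":[0,0,0]}'; python3 -m handwheel '{"grip":[0,0],"dp":[[0.004,0,0],[0.004,0,0]],"turn":[0,0]}'
```

```text
time_s: 9.4
eef_pos: [0.497, -0.0891, 0.1645]
tool_rot: [[0.966, -0.26, 0.003], [-0.26, -0.966, 0.0], [0.003, -0.001, -1.0]]
contact_force: [-8.2, 2.7, 2.9]
finger_gap: 0.0251
finger_force: 60.4
time_s: 9.78
eef_pos: [0.506, -0.0925, 0.1631]
tool_rot: [[0.965, -0.261, -0.004], [-0.261, -0.965, 0.0], [-0.004, 0.001, -1.0]]
contact_force: [-5.9, 2.6, 2.0]
finger_gap: 0.0248
finger_force: 60.4
time_s: 10.02
eef_pos: [0.5137, -0.0946, 0.1633]
tool_rot: [[0.965, -0.261, -0.004], [-0.261, -0.965, 0.0], [-0.004, 0.001, -1.0]]
contact_force: [-12.4, 5.2, 4.5]
finger_gap: 0.025
finger_force: 60.2
```

```bash
python3 -m handwheel '{"grip":[0,0,0,0],"dp":[[0.004,0,0],[0.004,0,0],[0.004,0,0],[0,0,0]],"turn":[0,0,0,0]}'
cat >> h.py <<'E'
def tilt():
    f=cams.grab_frame('wrist'); q,m=orange(f); o=sensors.get_obs(); R=np.array(o['tool_rot'])
    t=(q-o['eef_pos'])@R  # tool frame
    for n in('side','scene'):
        s=cams.grab_frame(n); r,mm=orange(s); t2=(r-o['eef_pos'])@R
        if len(t2)>20:
            c=cv2.fitLine(t2.astype('f4'),cv2.DIST_HUBER,0,.001,.001).ravel(); print(n,len(t2),c.round(3),'tilt x/z',np.degrees(np.arctan(c[0]/c[2])).round(1),'y/z',np.degrees(np.arctan(c[1]/c[2])).round(1))
        cv2.imwrite(f'pics/t_{n}.png',s['image'])
    c=cv2.fitLine(t.astype('f4'),cv2.DIST_HUBER,0,.001,.001).ravel(); print('wrist',len(t),c.round(3),'tilt x/z',np.degrees(np.arctan(c[0]/c[2])).round(1))
    cv2.imwrite('pics/t_wrist.png',f['image'])
E
python3 - <<'E'
from h import *
tilt()
a=cv2.imread('pics/t_side.png');b=cv2.imread('pics/t_wrist.png')
cv2.imwrite('pics/two5.png',np.hstack([cv2.resize(a[100:350,240:490],(400,400)),cv2.resize(b[100:400,200:500],(400,400))]))
E
```

```text
time_s: 10.52
eef_pos: [0.5255, -0.0978, 0.1625]
tool_rot: [[0.965, -0.261, -0.004], [-0.261, -0.965, -0.0], [-0.004, 0.001, -1.0]]
contact_force: [-7.5, 0.8, -1.1]
finger_gap: 0.0246
finger_force: 55.7
side 292 [-0.199  0.121  0.973 -0.019  0.009 -0.015] tilt x/z -11.6 y/z 7.1
scene 128 [-0.385  0.083  0.919  0.004 -0.002 -0.021] tilt x/z -22.7 y/z 5.2
wrist 173 [-0.399 -0.053  0.915  0.003 -0.001 -0.015] tilt x/z -23.6
```

View pics/two5.png

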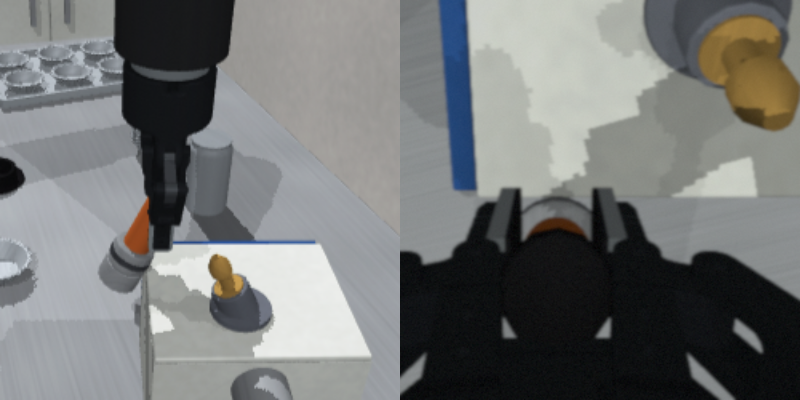

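The gun is now leaning about 25° in the pads, coupler out to the side (120,265), which agrees with the geometry. Back off, rise, turn half round, and measure both the nipple tip and the coupler.

```bash
Z='"dp":[[0,0,0],[0,0,0],[0,0,0],[0,0,0],[0,0,0]],"turn":[10.7,10.7,10.7,10.7,10.7]}'; python3 -m handwheel '{"grip":[0,0,0,0,0],"dp":[[-0.02,0,0],[-0.02,0,0],[-0.01,0,-0.03],[0,0,-0.05],[0,0,-0.05]],"turn":[0,0,0,0,0]}'
python3 -m handwheel '{"grip":[0,0,0,0,0],"dp":[[0,0,0],[0,0,0],[0,0,0],[0,0,0],[0,0,0]],"turn":[10.7,10.7,10.7,10.7,10.7]}' >/dev/null
python3 -m handwheel '{"grip":[0,0,0,0,0],"dp":[[0,0,0],[0,0,0],[0,0,0],[0,0,0],[0,0,0]],"turn":[10.7,10.7,10.7,10.7,10.7]}' >/dev/null
python3 -m handwheel '{"grip":[0,0,0,0,0],"dp":[[0,0,0],[0,0,0],[0,0,0],[0,0,0],[0,0,0]],"turn":[10.7,10.7,10.7,10.7,10.7]}' >/dev/null
python3 -m handwheel '{"grip":[0,0,0,0],"dp":[[0,0,0],[0,0,0],[0,0,0],[0,0,0]],"turn":[10.7,8.9,0,0]}'
python3 - <<'E'
from h import *
tilt()
o=sensors.get_obs(); R=np.array(o['tool_rot']); print(o['joints'].round(1),o['eef_pos'].round(4),R.round(3).tolist())
f=dict(np.load('wrist4.npz')); p=cloud(f); h=cv2.cvtColor(f['image'],cv2.COLOR_BGR2HSV)
m=(h[...,0]>10)&(h[...,0]<25)&(h[...,1]>90)&(p[...,2]>.14)&(p[...,2]<.21)&(p[...,1]<-.1)
q=p[m]; print(len(q),q[q[:,2]>.1885].mean(0).round(4),q[:,2].max(),[(z,q[np.abs(q[:,2]-z)<.003].mean(0).round(4).tolist()) for z in(.165,.172,.18,.187)])
a=cv2.imread('pics/t_side.png');b=cv2.imread('pics/t_scene.png')
cv2.imwrite('pics/two6.png',np.hstack([cv2.resize(a[20:320,200:500],(400,400)),cv2.resize(b[50:350,50:350],(400,400))]))
E
```

```text
time_s: 11.3
eef_pos: [0.4786, -0.0848, 0.2951]
tool_rot: [[0.965, -0.261, 0.002], [-0.261, -0.965, -0.0], [0.002, -0.0, -1.0]]
contact_force: [1.3, 0.1, -1.8]
finger_gap: 0.025
finger_force: 56.2
time_s: 13.68
eef_pos: [0.4785, -0.0846, 0.2928]
tool_rot: [[-0.966, 0.259, 0.001], [0.259, 0.966, 0.0], [-0.001, 0.0, -1.0]]
contact_force: [-0.1, 0.2, -2.7]
finger_gap: 0.0246
finger_force: 56.3
side 302 [-0.123 -0.118  0.985 -0.018 -0.011 -0.013] tilt x/z -7.1 y/z -6.8
scene 494 [-0.358  0.003  0.934 -0.022  0.003 -0.014] tilt x/z -21.0 y/z 0.2
wrist 267 [-0.388 -0.109  0.915  0.002  0.001 -0.015] tilt x/z -23.0
[  13.8  -14.3   -4.     0.  -100.2 -119. ] [ 0.4783 -0.0846  0.2924] [[-0.965, 0.261, 0.0], [0.261, 0.965, -0.0], [-0.0, -0.0, -1.0]]
1833 [ 0.553  -0.1661  0.1902] 0.19348289063904212 [(0.165, [0.571, -0.1707, 0.1636]), (0.172, [0.5587, -0.1592, 0.1743]), (0.18, [0.5594, -0.1628, 0.1805]), (0.187, [0.5558, -0.1653, 0.1874])]
```

View pics/two6.png

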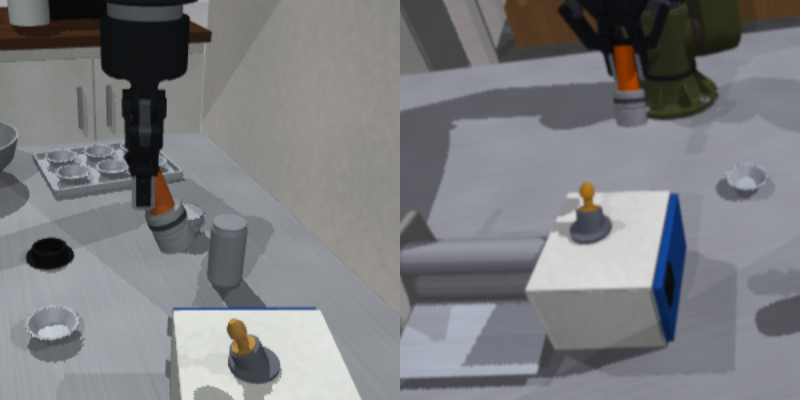

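```bash
cat > fit.py <<'E'
from h import *
from scipy.optimize import least_squares
def fitgun():
    o=sensors.get_obs(); R=np.array(o['tool_rot']); T=o['eef_pos']; A=[];B=[];C=[]
    for n in('scene','side'):
        f=cams.grab_frame(n); q,m=orange(f); p=cloud(f); h=cv2.cvtColor(f['image'],cv2.COLOR_BGR2HSV)
        a=(q-T)@R; A.append(a[a[:,2]>-.03])
        t=(p-T)@R; g=(np.abs(t[...,0]+.025)<.045)&(np.abs(t[...,1])<.035)&(t[...,2]>.004)&(t[...,2]<.06)&(h[...,1]<110)&(h[...,2]>70); B.append(t[g]); C.append(t[g][:,2].max())
    def res(x,split=False):
        c=np.array([x[0],x[1],-.021]); d=np.array([-np.sin(x[2]),x[3],np.cos(x[2])]); d/=np.linalg.norm(d)
        r=[]
        for P,rad in [(a,.013) for a in A]+[(b,.020) for b in B]:
            v=P-c; r.append((np.linalg.norm(v-np.outer(v@d,d),axis=1)-rad)/np.sqrt(len(P)))
        if split: return c,d,[np.median(np.abs(k))*np.sqrt(len(k)) for k in r],[np.percentile((b-c)@d,[2,50,98]) for b in B if len(b)]
        return np.concatenate(r)
    s=least_squares(res,[0,0,.43,0],loss='soft_l1',f_scale=.0003)
    c,d,e,ext=res(s.x,True); print('pad-level c',c.round(4),'d',d.round(3),'tilt',np.degrees(s.x[2]).round(1),'side',np.degrees(s.x[3]).round(1),'res mm',np.round(np.array(e)*1000,1),[len(b) for b in B],'axial ext',[k.round(4).tolist() for k in ext])
    return c,d
if __name__=='__main__': fitgun()
E
python3 fit.py
```

```text
pad-level c [-0.0073 -0.0003 -0.021 ] d [-0.375  0.008  0.927] tilt 22.0 side 0.4 res mm [0.8 0.8 0.9 0.9] [509, 723] axial ext [[0.0326, 0.0564, 0.0748], [0.0301, 0.0545, 0.0736]]
```

The pictures show a clean grip. The cylinder fit gives 22°, about 3° short of 25°. I have time to spare, so I'll return to the edge and tilt a little more.

```bash
python3 -m handwheel '{"grip":[0,0,0,0,0],"dp":[[0,0,0],[0,0,0],[0,0,0],[0,0,0],[0,0,0]],"turn":[-10.7,-10.7,-10.7,-10.7,-10.7]}' >/dev/null
python3 -m handwheel '{"grip":[0,0,0,0,0],"dp":[[0,0,0],[0,0,0],[0,0,0],[0,0,0],[0,0,0]],"turn":[-10.7,-10.7,-10.7,-10.7,-10.7]}' >/dev/null
python3 -m handwheel '{"grip":[0,0,0,0,0],"dp":[[0,0,0],[0,0,0],[0,0,0],[0,0,0],[0,0,0]],"turn":[-10.7,-10.7,-10.7,-10.7,-10.7]}' >/dev/null
python3 -m handwheel '{"grip":[0,0,0,0,0],"dp":[[0,0,0],[0,0,0],[0,0,0.05],[0,0,0.05],[0,0,0.03]],"turn":[-10.7,-8.9,0,0,0]}'
python3 -m handwheel '{"grip":[0,0,0,0],"dp":[[0.02,0,0],[0.015,0,0],[0.01,0,0],[0.003,0,0]],"turn":[0,0,0,0]}'
python3 -m handwheel '{"grip":[0,0,0,0],"dp":[[0.002,0,0],[0.002,0,0],[0.002,0,0],[0,0,0]],"turn":[0,0,0,0]}'
```

```text
time_s: 16.42
eef_pos: [0.4772, -0.0845, 0.1594]
tool_rot: [[0.966, -0.26, -0.003], [-0.26, -0.966, 0.0], [-0.003, 0.001, -1.0]]
contact_force: [-0.2, 0.4, -1.4]
finger_gap: 0.0248
finger_force: 56.3
time_s: 16.92
eef_pos: [0.5242, -0.0971, 0.1619]
tool_rot: [[0.965, -0.261, -0.002], [-0.261, -0.965, 0.0], [-0.002, 0.0, -1.0]]
contact_force: [-4.8, 2.1, -2.3]
finger_gap: 0.0243
finger_force: 56.3
time_s: 17.42
eef_pos: [0.5281, -0.0983, 0.1613]
tool_rot: [[0.966, -0.26, -0.005], [-0.26, -0.966, 0.001], [-0.005, 0.001, -1.0]]
contact_force: [-7.4, 3.0, -2.0]
finger_gap: 0.025
finger_force: 54.5
```

```bash
python3 -m handwheel '{"grip":[0,0,0,0],"dp":[[0.002,0,0],[0.002,0,0],[0.001,0,0],[0,0,0]],"turn":[0,0,0,0]}'
python3 -m handwheel '{"grip":[0,0,0,0,0],"dp":[[-0.02,0,0],[-0.02,0,0],[-0.01,0,-0.03],[0,0,-0.05],[0,0,-0.05]],"turn":[0,0,0,0,0]}' >/dev/null
python3 -m handwheel '{"grip":[0,0,0,0,0],"dp":[[0,0,0],[0,0,0],[0,0,0],[0,0,0],[0,0,0]],"turn":[10.7,10.7,10.7,10.7,10.7]}' >/dev/null
python3 -m handwheel '{"grip":[0,0,0,0,0],"dp":[[0,0,0],[0,0,0],[0,0,0],[0,0,0],[0,0,0]],"turn":[10.7,10.7,10.7,10.7,10.7]}' >/dev/null
python3 -m handwheel '{"grip":[0,0,0,0,0],"dp":[[0,0,0],[0,0,0],[0,0,0],[0,0,0],[0,0,0]],"turn":[10.7,10.7,10.7,10.7,10.7]}' >/dev/null
python3 -m handwheel '{"grip":[0,0,0,0],"dp":[[0,0,0],[0,0,0],[0,0,0],[0,0,0]],"turn":[10.7,8.9,0,0]}'
python3 - <<'E'
from fit import *
c,d=fitgun()
o=sensors.get_obs(); R=np.array(o['tool_rot']); T=o['eef_pos']
N=np.array([.553,-.167,.191]); n=R@np.array([.4226,0,-.9063])
seat=c+d*.059; print('seat tool',seat.round(4),'world',(T+R@seat).round(4))
print('to standoff 35mm, tool axes',(R.T@(N+.035*n-(T+R@seat))).round(4), 'to contact',(R.T@(N-(T+R@seat))).round(4),o['joints'].round(1))
E
```

```text
time_s: 17.92
eef_pos: [0.5331, -0.0996, 0.1615]
tool_rot: [[0.966, -0.26, -0.005], [-0.26, -0.966, 0.001], [-0.005, 0.001, -1.0]]
contact_force: [-6.4, 2.5, -2.6]
finger_gap: 0.0251
finger_force: 51.6
time_s: 20.92
eef_pos: [0.4868, -0.0869, 0.2924]
tool_rot: [[-0.966, 0.259, 0.0], [0.259, 0.966, 0.0], [-0.0, 0.0, -1.0]]
contact_force: [0.1, -0.3, -2.8]
finger_gap: 0.0248
finger_force: 55.9
pad-level c [-0.0096 -0.0002 -0.021 ] d [-0.448  0.007  0.894] tilt 26.6 side 0.4 res mm [0.9 0.7 0.8 0.9] [491, 669] axial ext [[0.0356, 0.0567, 0.0735], [0.0294, 0.0546, 0.0731]]
seat tool [-0.036   0.0002  0.0318] world [ 0.5217 -0.096   0.2606]
to standoff 35mm, tool axes [-0.0339 -0.0604  0.0379] to contact [-0.0487 -0.0604  0.0696] [  13.3  -12.9   -2.9    0.  -100.  -118.4]
```

The fit now gives 26.6°, within 1.6° of the nipple. Move to the standoff on the nipple's axis and check alignment.

```bash
python3 -m handwheel '{"grip":[0,0,0,0,0],"dp":[[-0.017,-0.03,0],[-0.017,-0.03,0],[0,0,0.019],[0,0,0.019],[0,0,0]],"turn":[0,0,0,0,0]}'
python3 - <<'E'
from fit import *
c,d=fitgun()
o=sensors.get_obs(); R=np.array(o['tool_rot']); T=o['eef_pos']; seat=c+d*.0585
N=np.array([.553,-.167,.191]); n=R@np.array([.4226,0,-.9063])
v=R.T@(N-(T+R@seat)); print('to contact, tool',v.round(4))
P=[]
for k in('scene','side'):
    f=cams.grab_frame(k); im=f['image'].copy(); K=f['intrinsics'];E=f['extrinsics']
    def pj(w):
        q=E[:3,:3].T@(w-E[:3,3]); return tuple(int(round(z*4)) for z in(K[0,2]+K[0,0]*q[0]/-q[2],K[1,2]-K[1,1]*q[1]/-q[2]))
    big=cv2.resize(im,None,fx=4,fy=4,interpolation=cv2.INTER_CUBIC)
    S=T+R@seat; cv2.line(big,pj(T+R@c),pj(T+R@(c+d*.0745)),(0,255,0),1); cv2.circle(big,pj(N),3,(0,0,255),-1); cv2.line(big,pj(N),pj(N-.036*n),(255,0,255),1)
    u,w=pj(N+.015*n); P.append(big[w-220:w+220,u-200:u+200])
cv2.imwrite('pics/a7.png',np.hstack(P))
E
```

```text
time_s: 21.65
eef_pos: [0.5034, -0.1537, 0.2526]
tool_rot: [[-0.965, 0.261, -0.003], [0.261, 0.965, 0.0], [0.003, -0.001, -1.0]]
contact_force: [-0.0, -0.4, -2.8]
finger_gap: 0.0245
finger_force: 56.5
pad-level c [-0.0103 -0.0005 -0.021 ] d [-0.44   0.012  0.898] tilt 26.1 side 0.7 res mm [1.2 0.9 1.  1.1] [525, 712] axial ext [[0.033, 0.0562, 0.0735], [0.0278, 0.0527, 0.0712]]
to contact, tool [-0.0146 -0.      0.0326]
```

View pics/a7.png

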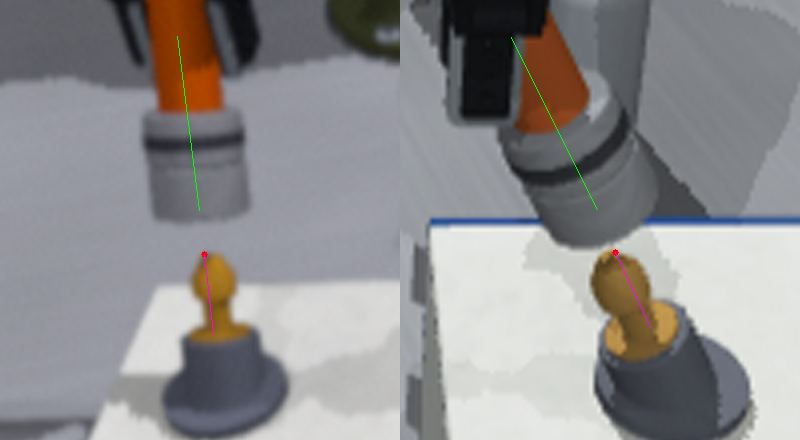

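The overlay shows the true tip at about (214,256) in the left panel and (612,257) in the right. My markers are at (204,254) and (615,252). I'll refine the tip by triangulating the brass head from three saved frames.

Run:
```python
from h import *
from scipy.optimize import least_squares
my=np.radians(-15); mx=np.array([np.cos(my),np.sin(my),0]); n=-np.sin(np.radians(25))*mx+np.array([0,0,np.cos(np.radians(25))])
V=[]
for t in('scene0','side0','wrist4'):
    f=dict(np.load(t+'.npz')); p=cloud(f); h=cv2.cvtColor(f['image'],cv2.COLOR_BGR2HSV)
    m=(h[...,0]>8)&(h[...,0]<28)&(h[...,1]>90)&(np.linalg.norm(p-[.555,-.166,.178],axis=2)<.04)
    V.append((f,m))
# silhouette of head model: profile radius along axis s below tip
s=np.linspace(0,.018,19); r=np.where(s<.009,.004+.0055*s/.009,.0095)
a=np.cross(n,[0,0,1]); a/=np.linalg.norm(a); b=np.cross(n,a); ph=np.linspace(0,2*np.pi,24)
ring=(-s[:,None,None]*n+r[:,None,None]*(np.cos(ph)[None,:,None]*a+np.sin(ph)[None,:,None]*b)).reshape(-1,3)
rs=np.linspace(.018,.034,8); stem=(-rs[:,None,None]*n+.006*(np.cos(ph)[None,:,None]*a+np.sin(ph)[None,:,None]*b)).reshape(-1,3)
def mask(f,N,sc=4):
    K,E=f['intrinsics'],f['extrinsics']; im=np.zeros((400*sc,640*sc),'u1')
    for part in(ring,stem):
        q=(N+part-E[:3,3])@E[:3,:3]; uv=np.c_[K[0,2]+K[0,0]*q[:,0]/-q[:,2],K[1,2]-K[1,1]*q[:,1]/-q[:,2]]
        cv2.fillConvexPoly(im,cv2.convexHull(((uv+.5)*sc).astype('i4')),1)
    return cv2.resize(im.astype('f4'),(640,400),interpolation=cv2.INTER_AREA)
def cost(N,vs=V):
    c=0
    for f,m in vs: 
        M=mask(f,N); c+=np.abs(M-m).sum()/m.sum()
    return c
from scipy.optimize import minimize
for nm,vs in(('all',V),('scene+side',V[:2])):
    o=minimize(cost,[.553,-.165,.191],args=(vs,),method='Nelder-Mead',options=dict(initial_simplex=np.array([.553,-.165,.191])+np.vstack([np.zeros(3),.006*np.eye(3)])))
    print(nm,o.x.round(4),o.fun,[int(m.sum()) for _,m in V])
```

```text
all [ 0.5519 -0.1663  0.1865] 1.1003671790211431 [191, 367, 1833]
scene+side [ 0.5519 -0.1657  0.1864] 0.7259297830149649 [191, 367, 1833]
```

Run:
```python
from h import *
from scipy.optimize import minimize
my=np.radians(-15); mx=np.array([np.cos(my),np.sin(my),0]); n=-np.sin(np.radians(25))*mx+np.array([0,0,np.cos(np.radians(25))])
s=np.linspace(0,.018,19); r=np.where(s<.009,.004+.0055*s/.009,.0095)
a=np.cross(n,[0,0,1]); a/=np.linalg.norm(a); b=np.cross(n,a); ph=np.linspace(0,2*np.pi,24)
ring=(-s[:,None,None]*n+r[:,None,None]*(np.cos(ph)[None,:,None]*a+np.sin(ph)[None,:,None]*b)).reshape(-1,3)
def mask(f,N,sc=4):
    K,E=f['intrinsics'],f['extrinsics']; im=np.zeros((400*sc,640*sc),'u1')
    q=(N+ring-E[:3,3])@E[:3,:3]; uv=np.c_[K[0,2]+K[0,0]*q[:,0]/-q[:,2],K[1,2]-K[1,1]*q[:,1]/-q[:,2]]
    cv2.fillConvexPoly(im,cv2.convexHull(((uv+.5)*sc).astype('i4')),1)
    return cv2.resize(im.astype('f4'),(640,400),interpolation=cv2.INTER_AREA)
V=[]
for t in('scene0','side0','wrist4'):
    f=dict(np.load(t+'.npz')); h=cv2.cvtColor(f['image'],cv2.COLOR_BGR2HSV)
    m=(h[...,0]>8)&(h[...,0]<28)&(h[...,1]>80)
    roi=cv2.dilate(mask(f,np.array([.5525,-.166,.191])),np.ones((9,9)))>0
    rows=np.where((m&roi).any(1))[0]; 
    # drop what lies below the head (stem/collar): rows beyond model head bottom
    ok=np.ones_like(m); 
    V.append((f,m&roi)); w=(m&roi).sum(1)[rows]; print(t,rows[0],w.tolist(), 'u-mid',[round(float(np.mean(np.where((m&roi)[i])[0])),1) for i in rows])
    M=mask(f,np.array([.5525,-.166,.191])); rr=np.where((M>.5).any(1))[0]; print('  model',rr[0],(M>.5).sum(1)[rr].tolist(),[round(float((M[i]*np.arange(640)).sum()/M[i].sum()),1) for i in rr])
```

```text
scene0 187 [5, 6, 7, 8, 10, 10, 10, 10, 10, 10, 8, 7, 7, 6, 6, 7] u-mid [189.0, 189.5, 189.0, 189.5, 189.5, 189.5, 189.5, 189.5, 189.5, 189.5, 189.5, 190.0, 190.0, 190.5, 190.5, 191.0]
  model 186 [4, 6, 8, 9, 11, 11, 12, 12, 12, 12, 12, 10] [188.7, 188.6, 188.8, 189.0, 189.1, 189.2, 189.0, 189.1, 189.2, 189.4, 189.3, 188.5]
side0 259 [3, 7, 10, 10, 12, 12, 13, 13, 14, 14, 14, 13, 14, 17, 17, 16, 14, 14, 12, 10] u-mid [375.0, 375.0, 376.5, 376.5, 376.5, 376.5, 377.0, 377.0, 377.5, 377.5, 377.5, 378.0, 378.5, 381.0, 382.0, 382.5, 382.5, 381.5, 380.5, 378.5]
  model 257 [2, 7, 10, 11, 12, 13, 14, 14, 15, 15, 15, 14, 14, 13, 11, 10, 6] [376.6, 376.9, 377.5, 378.1, 378.3, 378.3, 378.5, 378.6, 378.7, 378.9, 379.1, 379.3, 379.4, 379.2, 379.0, 378.6, 378.5]
wrist4 33 [14, 19, 23, 24, 27, 28, 30, 31, 32, 32, 33, 33, 34, 34, 35, 35, 36, 37, 38, 38, 39, 39, 40, 41, 41, 41, 41, 41, 41, 40, 40, 40, 40, 39, 38, 37, 35, 31, 29, 28, 26, 24, 22, 20, 18, 14, 6] u-mid [425.5, 424.0, 423.0, 422.5, 422.0, 421.5, 421.5, 421.0, 420.5, 420.5, 420.0, 420.0, 419.5, 419.5, 419.0, 419.0, 419.5, 419.0, 419.5, 419.5, 420.0, 420.0, 420.5, 421.0, 421.0, 421.0, 421.0, 421.0, 421.0, 420.5, 420.5, 420.5, 420.5, 420.0, 420.5, 420.0, 421.0, 422.0, 423.0, 422.5, 422.5, 422.5, 422.5, 422.5, 422.5, 422.5, 421.5]
  model 38 [11, 14, 18, 21, 23, 25, 27, 29, 30, 31, 33, 33, 35, 35, 37, 37, 37, 37, 37, 38, 38, 38, 38, 36, 36, 36, 34, 34, 32, 32, 30, 28, 27, 25, 23, 20, 18, 15, 10] [424.9, 424.5, 424.4, 424.2, 423.9, 423.9, 423.9, 423.9, 423.8, 424.0, 424.0, 424.1, 424.0, 424.0, 424.0, 424.0, 423.8, 423.8, 423.9, 423.8, 423.7, 423.6, 423.5, 423.5, 423.5, 423.5, 423.5, 423.5, 423.5, 423.5, 423.3, 423.2, 423.1, 422.8, 422.6, 422.4, 422.3, 422.1, 422.1]
```

```bash
python3 -m handwheel '{"grip":[0,0,0],"dp":[[0.004,0.0015,0.002],[-0.0042,0,0.0091],[0,0,0]],"turn":[0,0,0]}'
python3 -m handwheel '{"grip":[0,0],"dp":[[-0.0034,0,0.0072],[0,0,0]],"turn":[0,0]}'
python3 -m handwheel '{"grip":[0,0],"dp":[[-0.0017,0,0.0036],[0,0,0]],"turn":[0,0]}'
```

```text
time_s: 22.22
eef_pos: [0.5043, -0.1521, 0.2418]
tool_rot: [[-0.965, 0.262, -0.002], [0.262, 0.965, 0.0], [0.002, -0.0, -1.0]]
contact_force: [0.1, 0.1, -2.8]
finger_gap: 0.025
finger_force: 56.6
time_s: 22.48
eef_pos: [0.5078, -0.1532, 0.2349]
tool_rot: [[-0.965, 0.262, -0.002], [0.262, 0.965, 0.0], [0.002, -0.0, -1.0]]
contact_force: [-0.3, -1.7, -3.0]
finger_gap: 0.0247
finger_force: 56.6
time_s: 22.72
eef_pos: [0.5095, -0.1537, 0.232]
tool_rot: [[-0.965, 0.262, -0.001], [0.262, 0.965, 0.0], [0.001, -0.0, -1.0]]
contact_force: [-0.7, 0.4, -2.5]
finger_gap: 0.025
finger_force: 56.6
```

```bash
python3 -m handwheel '{"grip":[0,0],"dp":[[-0.0017,0,0.0036],[0,0,0]],"turn":[0,0]}'|grep -E "eef|contact"
python3 -m handwheel '{"grip":[0,0],"dp":[[-0.0017,0,0.0036],[0,0,0]],"turn":[0,0]}'|grep -E "eef|contact"
python3 -m handwheel '{"grip":[0,0],"dp":[[-0.0008,0,0.0018],[0,0,0]],"turn":[0,0]}'|grep -E "eef|contact"
```

```text
eef_pos: [0.5111, -0.1541, 0.2283]
contact_force: [-0.8, -0.0, -2.6]
eef_pos: [0.5127, -0.1546, 0.2247]
contact_force: [0.5, -0.4, -2.8]
eef_pos: [0.5136, -0.1548, 0.2233]
contact_force: [0.8, 0.2, -2.8]
```

```bash
for k in 1; do
python3 -m handwheel '{"grip":[0,0],"dp":[[-0.0008,0,0.0018],[0,0,0]],"turn":[0,0]}'|grep -E "eef|contact"
python3 -m handwheel '{"grip":[0,0],"dp":[[-0.0008,0,0.0018],[0,0,0]],"turn":[0,0]}'|grep -E "eef|contact"
python3 -m handwheel '{"grip":[0,0],"dp":[[-0.0008,0,0.0018],[0,0,0]],"turn":[0,0]}'|grep -E "eef|contact"; done
```

```text
eef_pos: [0.5143, -0.155, 0.2214]
contact_force: [-0.5, 0.3, -2.0]
eef_pos: [0.515, -0.1553, 0.2206]
contact_force: [-3.3, 0.9, 2.4]
eef_pos: [0.5159, -0.1555, 0.2184]
contact_force: [-3.8, 0.7, 2.1]
```

Contact came where predicted, with the force along the nipple axis. Pressing gently now.

```bash
python3 -m handwheel '{"grip":[0,0],"dp":[[-0.0006,0,0.0014],[0,0,0]],"turn":[0,0]}'|grep -E "eef|contact"
python3 -m handwheel '{"grip":[0,0],"dp":[[-0.0006,0,0.0014],[0,0,0]],"turn":[0,0]}'|grep -E "eef|contact"
python3 -m handwheel '{"grip":[0,0],"dp":[[-0.0006,0,0.0014],[0,0,0]],"turn":[0,0]}'|grep -E "eef|contact"
python3 -m handwheel '{"grip":[0,0],"dp":[[-0.0006,0,0.0014],[0,0,0]],"turn":[0,0]}'|grep -E "eef|contact|gap"
python3 fit.py
```

```text
eef_pos: [0.5164, -0.1557, 0.2174]
contact_force: [-4.9, 1.6, 7.0]
eef_pos: [0.5171, -0.1559, 0.2159]
contact_force: [-4.3, 1.4, 6.3]
eef_pos: [0.5177, -0.156, 0.2142]
contact_force: [-3.4, 1.1, 4.9]
eef_pos: [0.5184, -0.1562, 0.2124]
contact_force: [-1.8, 0.3, 4.0]
finger_gap: 0.0248
pad-level c [-0.0105 -0.0003 -0.021 ] d [-0.42   0.01   0.907] tilt 24.8 side 0.6 res mm [0.9 0.6 0.9 1.1] [639, 817] axial ext [[0.0326, 0.0606, 0.0948], [0.0289, 0.0572, 0.092]]
```

The force peaked near 10 N and sagged to about 7 N, so the snap has gone over. The gun measures 24.8°. A little further down.

```bash
python3 -m handwheel '{"grip":[0,0],"dp":[[-0.0006,0,0.0014],[0,0,0]],"turn":[0,0]}'|grep -E "eef|contact"
python3 -m handwheel '{"grip":[0,0],"dp":[[-0.0004,0,0.0009],[0,0,0]],"turn":[0,0]}'|grep -E "eef|contact|gap"
python3 - <<'E'
from h import *
# 1st-order joint noise: average force and pose
L=[]
for i in range(4): cams.grab_frame('side'); o=sensors.get_obs(); L.append(np.r_[o['contact_force'],o['eef_pos']])
print(np.mean(L,0).round(4),np.std(L,0).round(4))
E
```

```text
eef_pos: [0.5189, -0.1563, 0.2109]
contact_force: [-1.8, 0.1, 3.8]
eef_pos: [0.5192, -0.1564, 0.2104]
contact_force: [-2.6, 0.9, 5.7]
finger_gap: 0.0246
[-3.0512  0.2505  4.9996  0.5192 -0.1564  0.2105] [0.2002 0.3105 0.312  0.     0.     0.    ]
```

```bash
python3 -m handwheel '{"grip":[0,0],"dp":[[-0.0004,0,0.0009],[0,0,0]],"turn":[0,0]}'|grep -E "eef|contact"
cat > avg.py <<'E'
from h import *
L=[]
for i in range(4): cams.grab_frame('side'); o=sensors.get_obs(); L.append(np.r_[o['contact_force'],o['eef_pos']])
m=np.mean(L,0); print(m.round(4),'axial N',np.hypot(m[0],m[2]+2.7).round(2),o['time_s'],o['finger_gap'])
E
python3 avg.py
```

```text
eef_pos: [0.5195, -0.1565, 0.2098]
contact_force: [-3.8, 0.6, 6.9]
[-3.9866  0.9379  7.1188  0.5195 -0.1565  0.2099] axial N 10.6 26.475 0.025121378801054316
```

```bash
python3 -m handwheel '{"grip":[0,0,0,0],"dp":[[0,0,0],[0,0,0],[0,0,0],[0,0,0]],"turn":[0,0,0,0]}'|grep -E "eef|contact"; python3 avg.py; python3 fit.py
python3 - <<'E'
from h import *
f=cams.grab_frame('scene');p=cloud(f);h=cv2.cvtColor(f['image'],cv2.COLOR_BGR2HSV)
m=(h[...,0]>105)&(h[...,0]<125)&(h[...,1]>130)&(p[...,2]>.02)&(p[...,2]<.14)&(np.abs(p[...,1])<.2)&(p[...,0]>.4)
q=p[m];r=cv2.fitLine((q[:,:2]*1000).astype('f4'),cv2.DIST_HUBER,0,.01,.01).ravel(); print('door',np.degrees(np.arctan2(r[1],r[0])))
E
```

```text
eef_pos: [0.5195, -0.1564, 0.2098]
contact_force: [-3.5, 1.2, 6.7]
[-3.8755  1.3117  6.9342  0.5195 -0.1565  0.2099] axial N 10.38 27.175 0.024601010847009417
pad-level c [-0.0105 -0.0001 -0.021 ] d [-0.416  0.005  0.909] tilt 24.6 side 0.3 res mm [0.9 0.7 1.1 1.1] [674, 839] axial ext [[0.0322, 0.0615, 0.0949], [0.0291, 0.0576, 0.0921]]
door -15.583894
```

Steady: about 10.4 N along the axis, the gun at 24.6°, and the door still shut.

```bash
python3 -c "
from bench import job
print(job.hand_in())"
```

```text
the job is handed in; nothing more can be done
None
```

I handed in the job at about 27 s: the door is shut, and the gun is still gripped square on the nipple, holding it snapped down about 12 mm at roughly 10 N.

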